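# Build up a tiered clay herb planter

### The job

Build the tiered herb planter up in the wide clay pan, one piece at a time from the bottom, mouths facing alternately up and down: the larger upside-down pot on the floor in the middle of the pan, the shallow bowl right way up on it, the smaller upside-down pot on the floor in the middle of the bowl, and last the small upright pot on top. Centre every piece on the one beneath so that the tower stands straight and level, and set each one down and let go of it rather than dropping it. Do not knock any pot over, and leave the jug, the widger and the two seedling cells where they are.

Things in the scene. Friction and masses are not known exactly. Their poses are not given: they have to be found in the camera images.
- wide_pan: Wide terracotta bulb pan, mouth up, the lowest tier; it stands firm on the bench and does not move. Outer diameter 190 mm at its collar (the top 20 mm) and 144 mm at its foot, 78 mm high, wall 10 mm; the flat inner floor is 12 mm above the underside and about 124 mm across. Origin at the centre of its underside, z up. The largest clay piece.
- big_riser: Larger of the two small clay pots that stand upside down (mouth down), to be used as a riser. 62 mm high; rim collar at the bottom 70 mm in diameter and 17 mm high, above it the body tapers from 60 mm to 48 mm in diameter at the flat top (the pot's base, with a drain hole). About 0.17 kg. Origin at the centre of its underside (the rim), z up.
- shallow_bowl: Shallow round terracotta bowl (half-pan), mouth up, the middle tier. Outer diameter 120 mm at its collar (the top 15 mm; upright sides, 102 mm inside; below it the wall tapers in to the foot), 86 mm at its flat foot, 46 mm high; the rim is 9 mm thick and can be pinched from above; flat inner floor 8 mm above the underside and about 68 mm across. About 0.3 kg, centre of mass on its axis. Origin at the centre of its underside, z up.
- small_riser: Smaller of the two clay pots that stand upside down (mouth down), to be used as a riser. 54 mm high; rim collar at the bottom 50 mm in diameter and 13 mm high, above it the body tapers from 43 mm to 36 mm in diameter at the flat top (with a drain hole). About 0.08 kg. Origin at the centre of its underside (the rim), z up.
- top_pot: The only small clay pot that stands the right way up (mouth up), the top tier. 58 mm high, collar (the top 15 mm, upright sides) 62 mm in outer diameter, body under it tapering to a flat 42 mm foot, wall 6 mm. About 0.11 kg. Origin at the centre of its underside, z up.
- bamboo_tray: Bystander: low bamboo tray, 150 x 220 mm (x, y) and 22 mm high with end bars to 28 mm, fixed to the bench; the jug and the widger stay on it. Origin at the centre of its underside.
- jug: Bystander, leave alone: green plastic jug without a spout, 88 mm in diameter, 130 mm high, its handle reaching 73 mm from the axis along its +y; it stands loose on the tray's 7 mm floor. Origin at the centre of its underside.
- widger: Bystander, leave alone: slim steel widger (seedling lifter), 135 x 17 x 6 mm, lying loose on the tray along its own x. Origin at its centre, on the underside.
- cell_a: Bystander, leave alone: light black plastic seedling cell, a square open cup 54 mm across at the lip, 52 mm high, loose. Origin at the centre of its underside.
- cell_b: Bystander, leave alone: second black plastic seedling cell, like the first.

How it is judged:
On the way, in this order (a step that is already met when the one before it is completed fails the run):
1. the larger upside-down pot stands on the floor of the wide pan, in its middle, and is let go (horizontal distance between big_riser and wide_pan below 0.015 m and z of big_riser in the frame of wide_pan between 0.007 and 0.017 m and angle between big_riser's own z axis and vertical below 0.1 rad and contact force between the fingers and big_riser below 0.05 N and linear speed of big_riser below 0.02 m/s and angular speed of big_riser below 0.2 rad/s), for 0.2 s.
2. the shallow bowl sits upright on the larger upside-down pot and is let go (horizontal distance between shallow_bowl and big_riser below 0.013 m and z of shallow_bowl in the frame of big_riser between 0.057 and 0.067 m and angle between shallow_bowl's own z axis and vertical below 0.1 rad and contact force between the fingers and shallow_bowl below 0.05 N and linear speed of shallow_bowl below 0.02 m/s and angular speed of shallow_bowl below 0.2 rad/s), for 0.2 s.
3. the smaller upside-down pot stands on the floor of the bowl, in its middle, and is let go (horizontal distance between small_riser and shallow_bowl below 0.012 m and z of small_riser in the frame of shallow_bowl between 0.003 and 0.013 m and angle between small_riser's own z axis and vertical below 0.1 rad and contact force between the fingers and small_riser below 0.05 N and linear speed of small_riser below 0.02 m/s and angular speed of small_riser below 0.2 rad/s), for 0.2 s.
4. the small upright pot stands on the smaller upside-down pot and is let go (horizontal distance between top_pot and small_riser below 0.012 m and z of top_pot in the frame of small_riser between 0.049 and 0.059 m and angle between top_pot's own z axis and vertical below 0.1 rad and contact force between the fingers and top_pot below 0.05 N and linear speed of top_pot below 0.02 m/s and angular speed of top_pot below 0.2 rad/s), for 0.2 s.
At the end, for the whole second after the job is handed in: One tower in the wide pan, released and at rest, each piece on the one beneath (height within 5 mm, level within 0.1 rad): larger upside-down pot within 15 mm of the pan's centre, bowl within 13 mm of that pot, smaller upside-down pot and small upright pot each within 12 mm of what they stand on (all of step 1 and all of step 2 and all of step 3 and all of step 4); the robot touches nothing.
It fails at once if a clay piece is dropped (moves faster than 0.55 m/s, a fall of some 15 mm, while no finger touches it) ((linear speed of big_riser above 0.55 m/s and contact force between the fingers and big_riser below 0.01 N) or (linear speed of shallow_bowl above 0.55 m/s and contact force between the fingers and shallow_bowl below 0.01 N) or (linear speed of small_riser above 0.55 m/s and contact force between the fingers and small_riser below 0.01 N) or (linear speed of top_pot above 0.55 m/s and contact force between the fingers and top_pot below 0.01 N)).
It fails at once if a clay piece is knocked over (tilted by more than 0.7 rad) (angle between any of big_riser, shallow_bowl, small_riser, top_pot's own z axis and vertical above 0.7 rad).
It fails at once if the green jug is shifted by more than 20 mm or tipped (distance of jug from where it was at the start of the episode above 0.02 m or angle between jug's own z axis and vertical above 0.35 rad).
It fails at once if the steel widger is shifted by more than 20 mm or tipped (distance of widger from where it was at the start of the episode above 0.02 m or angle between widger's own z axis and vertical above 0.35 rad).
It fails at once if a seedling cell is shifted by more than 20 mm or tipped (distance of any of cell_a, cell_b from where it was at the start of the episode above 0.02 m or angle between any of cell_a, cell_b's own z axis and vertical above 0.35 rad).
It also fails if it takes over 144 s, if anything falls off the work surface, if the arm or the gripper's body presses on something with over 40 N, if the wrist force passes 120 N, or if a joint passes its speed limit or range.

### The arm

A 7-joint arm with a two-finger parallel gripper is mounted at the origin on the work surface. World frame = base frame: x ahead of the robot, y to its left, z up, the work surface at z = 0. Lengths are in m, angles in rad, forces in N, time in s.
With the tool pointing down it reaches from about 0.4 to 0.85 m from the base axis. Payload 10.4 kg.
Tool frame: the origin (TCP) lies at the very end of the fingers, on their centre line; the grasp point (between the pads) lies r.pinch_z behind it (r.pinch_z is the distance from the TCP to the grasp point, in m); z points along the fingers, x is the direction in which the jaws open and shut, and the axes are right-handed (so a half turn about z gives the same grasp; the last joint's range is limited). The gripper opens to 87 mm and grips with 3 to 60 N. Pads are 19 mm wide; open, the fingers measure 117 mm over their backs; the gripper's body (75 mm by 190 mm) begins 51 mm behind the grasp point.
Start: joints at [1.087, 0.332, -0.065, 1.46, 0.022, 1.35, -0.088], TCP at [0.278, -0.56, 0.223] pointing down, gripper open.
Joint ranges: [-2.6, 2.6], [-0.5, 2.12], [-1.47, 1.34], [0.16, 2.42], [-1.27, 4.41], [0.06, 2.06], [-2.6, 2.6]. Speed limits (rad/s): [2.22, 2.22, 2.79, 2.79, 3.14, 3.14, 3.14].

### API

Orientations are given as a unit quaternion [x, y, z, w].
In Python, from bench import r gives the robot as it stands.
- The arm moves only by the tool carry_out, never from a script. Its argument "increments" is text: rows parted by semicolons, each of 7 numbers parted by spaces: the turn, a rotation vector about the tool's x, y, z in degrees, then the shift along the tool's x, y, z in m, then the finger opening in m, from 0 to 0.087. A call has exactly 5 rows; each row is the pose to reach, as a shift and turn from the pose measured when the call began, along the tool's axes at that moment; what a row does not reach only later rows make up. A row lasts 1/8 s, in which the tool goes at most 62.5 mm and 10.7 degrees, less where a joint would pass 70% of its speed; a pose out of reach is approached as far as the arm can. A call with a gripper value outside its range is refused whole. The fingers move at their own pace and stop on an object; "squeeze" is the grip in N (left out, the last holds). Time passes only in rows, so rows that repeat a pose let the fingers close, or fill a call up. It gives the time, the measured TCP pose, the force and the opening at its end, in the units of the state.
- r.read_state(): the state, without advancing time (a new reading comes with each control period).
- r.camera(name): name is "side" or "top" or "wrist"; returns (picture, depth): 420x560x3 uint8, blue, green, red; 420x560 float32, m along the optical axis (not along the pixel's ray), 0 where there is no reading.
- r.camera_model(name): a dict with "K" (3x3 intrinsics, pixels), "extrinsics" (4x4, takes a point from camera to world coordinates). Camera axes: x right, y down, z forward; pixel columns grow to the right and rows downward; lengths in m; the calibration is good to about 2 mm. A picture is of the moment at which its call begins: read the wrist's pose just before it. camera_model takes no time and is no camera call; for the wrist camera it gives the pose at the moment of the call.
- r.close_job(): hands the job in, once; it reports no verdict.
The state is a dict: "time": time; "joint_positions": joint angles; "joint_vel": joint speeds; "joint_torque": joint torques, N m; "ee_pos": TCP position; "eef_rot": TCP orientation; "ft_force": force on the tool from outside, world axes, zero at the start; "torque": the same for the moment, N m; "width": finger opening in m.
Only numpy, scipy, OpenCV 4.12 (cv2) and the standard library are available. Lean on these libraries where they do the work, as an engineer would, in place of code of your own. Each camera call takes 0.05 s, during which the arm holds its last target.

## Working session

There is one attempt and no reset: what is moved stays moved. The work goes in short steps, Python scripts to look and compute and a tool call to move; the robot and the scene stay as the last step left them, time stands still between calls to the robot, and variables do not carry over. Pictures are saved under pics/ and viewed, and the job is handed in when it is done.

Besides the shell and the picture viewer there is one more tool, called as name(argument=value, ...), one argument or row to a line, values as JSON. carry_out: Moves the arm, as the interface text tells. Its arguments: {"type":"object","properties":{"increments":{"type":"string"},"squeeze":{"type":"number"}},"required":["increments"]}

```bash
ls; mkdir -p pics
python3 - <<'E'
from bench import r
import cv2
s=r.read_state();print({k:(v if not hasattr(v,'round') else v) for k,v in s.items()}, r.pinch_z)
for n in ["side","top"]:
    p,d=r.camera(n);cv2.imwrite(f"pics/{n}0.png",p)
    m=r.camera_model(n);print(n,m)
import numpy as np
E
```

```text
pics
{'time': 0.0, 'joint_positions': array([ 1.0874364 ,  0.33284232, -0.0647066 ,  1.46094454,  0.02161746,
        1.34988483, -0.0884898 ]), 'joint_vel': array([ 2.70214072e-04, -4.40782761e-04, -1.68693488e-04, -2.30272617e-04,
        9.64161643e-05, -2.38676747e-03,  2.50015284e-04]), 'joint_torque': array([-4.41649654e-04, -6.23260832e+01,  2.44700391e-02, -3.89892912e+01,
       -6.13102410e-02,  3.98264278e-02,  1.20799637e-04]), 'ee_pos': array([ 0.27771584, -0.55948201,  0.22177087]), 'eef_rot': array([ 8.49901536e-01, -5.26941080e-01, -6.07580529e-04, -3.30030489e-04]), 'ft_force': array([ 1.06583758,  0.90030494, -0.59912458]), 'torque': array([-0.0438068 , -0.00816101, -0.03030694]), 'width': 0.08729968341117327} 0.0187
side {'K': array([[510.18145219,   0.        , 282.74870087],
       [  0.        , 510.18145219, 205.45063135],
       [  0.        ,   0.        ,   1.        ]]), 'extrinsics': array([[ 0.9971989 , -0.05804997,  0.04716521,  0.49830651],
       [-0.07079757, -0.5291726 ,  0.84555548, -1.24732724],
       [-0.02412594, -0.84652617, -0.53180013,  0.83482395],
       [ 0.        ,  0.        ,  0.        ,  1.        ]])}
top {'K': array([[439.5164812 ,   0.        , 280.96319274],
       [  0.        , 439.5164812 , 206.4752801 ],
       [  0.        ,   0.        ,   1.        ]]), 'extrinsics': array([[ 0.00393151, -0.99263536,  0.1210768 ,  0.41681881],
       [-0.99985059, -0.00186393,  0.01718511, -0.01207242],
       [-0.01683287, -0.12112627, -0.99249437,  1.14118967],
       [ 0.        ,  0.        ,  0.        ,  1.        ]])}
```

View pics/top0.png

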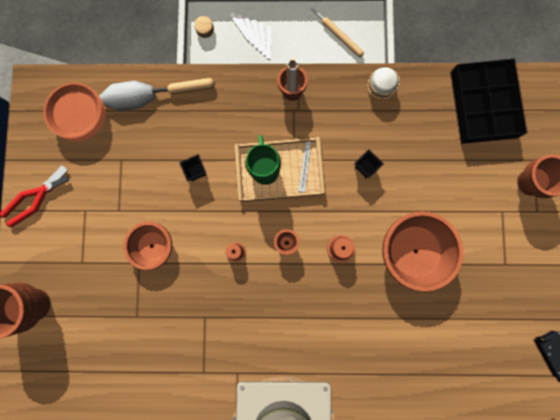

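View pics/side0.png

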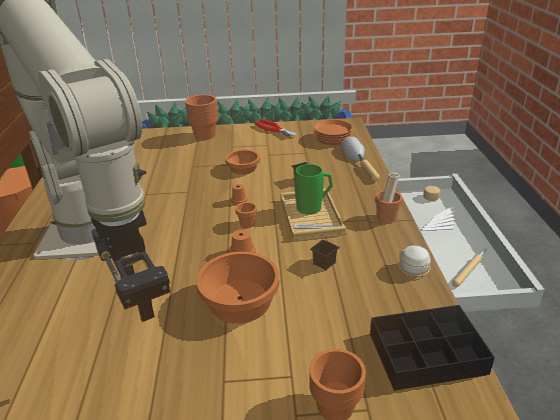

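```bash
cat > h.py <<'E'
from bench import r
import numpy as np, cv2
from scipy.spatial.transform import Rotation as R
from scipy.optimize import least_squares
def cloud(n):
    p,d=r.camera(n); m=r.camera_model(n); return p,d,to3(d,m),m
def to3(d,m):
    K=m["K"];v,u=np.mgrid[:d.shape[0],:d.shape[1]]
    c=np.stack([(u-K[0,2])/K[0,0]*d,(v-K[1,2])/K[1,1]*d,d,np.ones_like(d)],-1)
    P=(c@m["extrinsics"].T)[...,:3]; P[d<=0]=np.nan; return P
def proj(m,X):
    T=np.linalg.inv(m["extrinsics"]);c=T[:3,:3]@np.asarray(X)+T[:3,3];q=m["K"]@c;return q[:2]/q[2]
def circ(xy,rad=None):
    c0=np.median(xy,0)
    if rad is None:
        f=lambda q:np.hypot(*(xy-q[:2]).T)-q[2]; s=least_squares(f,[*c0,.05],loss='soft_l1',f_scale=.001)
    else:
        f=lambda q:np.hypot(*(xy-q).T)-rad; s=least_squares(f,c0,loss='soft_l1',f_scale=.001)
    return s.x, np.sqrt(np.mean(s.fun**2))
def edgefit(n,c,z,rad=None,shot=None):
    "outer outline points at height>z-4mm near c: convex hull circle"
    pass
def plan(pos,yaw=None,tilt=None):
    "rotvec deg + shift in tool axes to reach tool-down pose with jaw x-axis at yaw"
    s=r.read_state();q=R.from_quat(s["eef_rot"]);M=q.as_matrix()
    if yaw is None: yaw=np.arctan2(M[1,0],M[0,0])
    best=None
    for k in (0,np.pi):
        a=yaw+k;T=np.array([[np.cos(a),np.sin(a),0],[np.sin(a),-np.cos(a),0],[0,0,-1]])
        rv=np.degrees(R.from_matrix(M.T@T).as_rotvec())
        if best is None or np.linalg.norm(rv)<np.linalg.norm(best): best=rv
    print("t",round(s["time"],2),"now",s["ee_pos"].round(4),"yaw",np.degrees(np.arctan2(M[1,0],M[0,0])).round(2),"w",round(s["width"],4))
    print("rot",best.round(2),"shift",(M.T@(np.asarray(pos)-s["ee_pos"])).round(4))
E
python3 - <<'E'
from h import *
p,d,P,m=cloud("top")
print("bench z",np.nanmedian(P[330:380,100:190,2]))
for n,(u,v,w,h) in dict(pan=(423,252,50,.078),big=(342,247,22,.062),top=(286,241,20,.058),small=(235,252,18,.054),bowl=(148,246,34,.046)).items():
    Q=P[v-w:v+w,u-w:u+w].reshape(-1,3)
    a=Q[np.abs(Q[:,2]-h)<.005][:,:2]
    hull=cv2.convexHull(a.astype(np.float32))[:,0]
    (cx,cy),rr=cv2.minEnclosingCircle(a.astype(np.float32))
    print(n,len(a),"mean",a.mean(0).round(4),"hullfit",circ(hull),"enc",cx,cy,rr,"zmax",np.nanpercentile(Q[:,2],99))
for n,(u,v,w) in dict(jug=(263,162,25),ca=(193,168,18),cb=(368,164,18)).items():
    Q=P[v-w:v+w,u-w:u+w].reshape(-1,3);Q=Q[Q[:,2]>.035]
    print(n,Q[:,:].min(0).round(3),Q.max(0).round(3))
E
```

```text
bench z 0.00018341225361095947
pan 1057 mean [ 0.4395 -0.3338] hullfit (array([ 0.44121321, -0.33303049,  0.09463335]), np.float64(0.00035359959654860203)) enc 0.440956175327301 -0.3329736888408661 0.09542832523584366 zmax 0.08088062977975523
big 315 mean [ 0.4478 -0.1436] hullfit (array([ 0.44785541, -0.143483  ,  0.02397497]), np.float64(0.0004066817465712698)) enc 0.44767388701438904 -0.14330333471298218 0.024661758914589882 zmax 0.06573550944761163
top 172 mean [ 0.4611 -0.0064] hullfit (array([ 0.46173994, -0.00569983,  0.03035216]), np.float64(0.00039460539723470316)) enc 0.46201813220977783 -0.005486493930220604 0.031051253899931908 zmax 0.061165905403546446
small 175 mean [0.4382 0.1246] hullfit (array([0.43845464, 0.12492149, 0.01769534]), np.float64(0.00041651772288784706)) enc 0.43805161118507385 0.12487947195768356 0.018511775881052017 zmax 0.057435358964304
bowl 533 mean [0.4508 0.3427] hullfit (array([0.4525779 , 0.34261423, 0.05964566]), np.float64(0.00041768688701976353)) enc 0.45277315378189087 0.3430974781513214 0.060744062066078186 zmax 0.04917119580280828
jug [0.606 0.008 0.035] [0.715 0.095 0.143]
ca [0.616 0.199 0.036] [0.683 0.269 0.058]
cb [ 0.622 -0.249  0.035] [ 0.697 -0.177  0.06 ]
```

Run:
```python
from h import *
plan((.4478,-.1435,.15),0)
```

```text
t 0.15 now [ 0.2778 -0.5596  0.222 ] yaw -63.6 w 0.0875
rot [-3.00e-02  6.00e-02 -6.36e+01] shift [-0.297  -0.3373  0.0723]
```

carry_out(
  increments="0 0 -10 -0.05 -0.055 0.01 0.087; 0 0 -20 -0.09 -0.11 0.02 0.087; 0 0 -30 -0.135 -0.16 0.03 0.087; 0 0 -40 -0.18 -0.21 0.04 0.087; 0 0 -50 -0.22 -0.26 0.05 0.087",
  squeeze=20,
)

```text
time: 0.78
ee_pos: [0.4002, -0.274, 0.1768]
eef_rot: [0.993, -0.116, -0.0, -0.0]
ft_force: [1.0, -0.4, 0.7]
width: 0.0871
```

Run:
```python
from h import *
plan((.4478,-.1435,.12),0)
```

```text
t 0.78 now [ 0.4002 -0.274   0.1768] yaw -13.28 w 0.0871
rot [ -0.02   0.03 -13.28] shift [ 0.0164 -0.1379  0.0569]
```

carry_out(
  increments="0 0 -7 0.006 -0.05 0.02 0.087; 0 0 -13.3 0.012 -0.1 0.04 0.087; 0 0 -13.3 0.0164 -0.138 0.057 0.087; 0 0 -13.3 0.0164 -0.138 0.057 0.087; 0 0 -13.3 0.0164 -0.138 0.057 0.087",
)

```text
time: 1.4
ee_pos: [0.4477, -0.1441, 0.1199]
eef_rot: [1.0, -0.0, -0.0, -0.0]
ft_force: [0.4, -0.8, 0.1]
width: 0.0869
```

Run:
```python
from h import *
plan((.4478,-.1435,.02),0)
p,d=r.camera("wrist");cv2.imwrite("pics/w1.png",p)
m=r.camera_model("wrist"); P=to3(d,m)
a=P[np.abs(P[...,2]-.062)<.005][:,:2]
a=a[np.hypot(*(a-[.4478,-.1435]).T)<.035]
print(len(a),a.mean(0),circ(cv2.convexHull(a.astype(np.float32))[:,0]))
```

```text
t 1.4 now [ 0.4477 -0.1441  0.1199] yaw -0.0 w 0.0869
rot [-0.02  0.04 -0.  ] shift [ 0.0002 -0.0006  0.0999]
3522 [ 0.44690461 -0.14298657] (array([ 0.44681712, -0.14393437,  0.02420888]), np.float64(0.00017887462248586215))
```

View pics/w1.png

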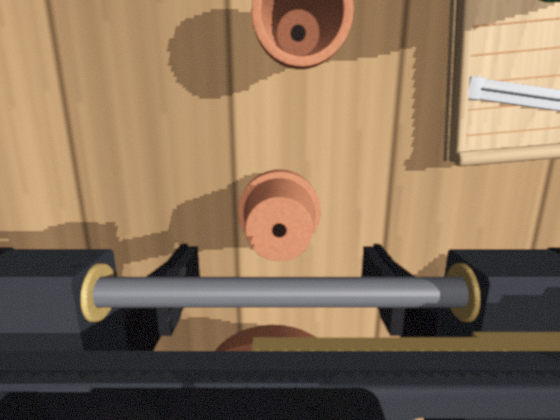

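The riser (drain hole at 279,229) is between the open fingers and agrees within 1 mm. Descend and grip.

carry_out(
  increments="0 0 0 -0.0005 -0.0005 0.04 0.087; 0 0 0 -0.0005 -0.0005 0.08 0.087; 0 0 0 -0.0005 -0.0005 0.098 0.087; 0 0 0 -0.0005 -0.0005 0.098 0.087; 0 0 0 -0.0005 -0.0005 0.098 0.087",
)

```text
time: 2.08
ee_pos: [0.4477, -0.1449, 0.0231]
eef_rot: [1.0, -0.001, 0.001, 0.0]
ft_force: [-0.1, -0.2, 0.3]
width: 0.0868
```

carry_out(
  increments="0 0 0 0 0 0 0.065; 0 0 0 0 0 0 0.055; 0 0 0 0 0 0 0.04; 0 0 0 0 0 0 0.04; 0 0 0 0 0 0 0.04",
)

```text
time: 2.7
ee_pos: [0.4477, -0.1449, 0.0232]
eef_rot: [1.0, -0.001, 0.0, 0.0]
ft_force: [-1.5, 0.2, 2.9]
width: 0.0567
```

Run:
```python
from h import *
plan((.4475,-.1435,.16),0)
print(r.read_state()["ft_force"])
```

```text
t 2.7 now [ 0.4477 -0.1449  0.0232] yaw -0.13 w 0.0567
rot [ 0.04 -0.05 -0.13] shift [-1.000e-04 -1.300e-03 -1.368e-01]
[-1.4601083   0.16236467  2.91043595]
```

carry_out(
  increments="0 0 0 0 0 -0.02 0.04; 0 0 0 0 0 -0.06 0.04; 0 0 0 0 0 -0.1 0.04; 0 0 0 0 0 -0.13 0.04; 0 0 0 0 0 -0.13 0.04",
)

```text
time: 3.32
ee_pos: [0.4487, -0.1451, 0.1549]
eef_rot: [1.0, -0.001, 0.002, 0.001]
ft_force: [0.5, -0.1, -1.6]
width: 0.0565
```

Run:
```python
from h import *
plan((.441,-.334,.153),0)
print(r.read_state()["ft_force"])
```

```text
t 3.33 now [ 0.4487 -0.1451  0.1549] yaw -0.13 w 0.0565
rot [ 0.13 -0.24 -0.13] shift [-0.0073  0.1889  0.0023]
[ 0.50047404 -0.0888492  -1.58344434]
```

carry_out(
  increments="0 0 0 -0.001 0.03 0 0.04; 0 0 0 -0.003 0.075 0 0.04; 0 0 0 -0.005 0.12 0 0.04; 0 0 0 -0.007 0.165 0 0.04; 0.1 -0.2 -0.1 -0.0073 0.189 0.002 0.04",
)

```text
time: 3.95
ee_pos: [0.4397, -0.3361, 0.1515]
eef_rot: [1.0, -0.001, -0.001, -0.0]
ft_force: [-1.0, 0.9, -1.9]
width: 0.0563
```

Run:
```python
from h import *
plan((.441,-.334,.037),0)
p,d=r.camera("wrist");cv2.imwrite("pics/w2.png",p)
p,d=r.camera("side");cv2.imwrite("pics/s2.png",p[150:350,150:420].repeat(2,0).repeat(2,1))
```

```text
t 3.95 now [ 0.4397 -0.3361  0.1515] yaw -0.17 w 0.0563
rot [-0.03  0.08 -0.17] shift [ 0.0014 -0.002   0.1145]
```

View pics/s2.png

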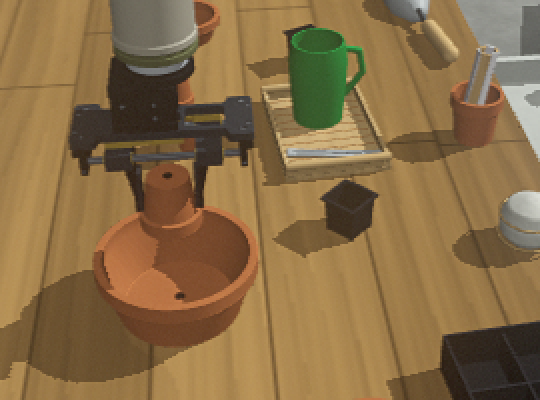

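carry_out(
  increments="0 0 0 0.001 -0.002 0.03 0.04; 0 0 0 0.0014 -0.002 0.06 0.04; 0 0 0 0.0014 -0.002 0.09 0.04; 0 0 0 0.0014 -0.002 0.107 0.04; 0 0 0 0.0014 -0.002 0.11 0.04",
)

```text
time: 4.68
ee_pos: [0.4408, -0.3327, 0.0405]
eef_rot: [1.0, -0.001, -0.001, -0.001]
ft_force: [0.2, -0.1, -1.6]
width: 0.0566
```

Run:
```python
from h import *
plan((.441,-.334,.037),0)
```

```text
t 4.67 now [ 0.4408 -0.3327  0.0405] yaw -0.14 w 0.0566
rot [-0.13  0.16 -0.15] shift [0.0002 0.0013 0.0035]
```

carry_out(
  increments="0 0 0 0 0.001 0.002 0.04; 0 0 0 0 0.001 0.003 0.04; 0 0 0 0 0.001 0.004 0.04; 0 0 0 0 0.001 0.005 0.04; 0 0 0 0 0.001 0.006 0.04",
)

```text
time: 5.3
ee_pos: [0.4409, -0.3338, 0.0351]
eef_rot: [1.0, -0.001, -0.001, -0.001]
ft_force: [-5.3, 3.5, 13.0]
width: 0.0566
```

carry_out(
  increments="0 0 0 0 0 -0.0005 0.055; 0 0 0 0 0 -0.0005 0.059; 0 0 0 0 0 -0.0005 0.064; 0 0 0 0 0 -0.0005 0.068; 0 0 0 0 0 -0.0005 0.07",
)

```text
time: 5.92
ee_pos: [0.441, -0.3338, 0.0357]
eef_rot: [1.0, -0.001, -0.001, -0.001]
ft_force: [-0.8, -0.2, -0.6]
width: 0.0686
```

carry_out(
  increments="0 0 0 0 0 -0.02 0.072; 0 0 0 0 0 -0.06 0.072; 0 0 0 0 0 -0.1 0.075; 0 0 0 0 0 -0.13 0.08; 0 0 0 0 0 -0.14 0.08",
)

```text
time: 6.55
ee_pos: [0.442, -0.3346, 0.1775]
eef_rot: [1.0, -0.001, -0.0, -0.0]
ft_force: [0.1, -0.8, -0.8]
width: 0.0793
```

Run:
```python
from h import *
plan((.397,.343,.1),0)
p,d=r.camera("wrist");m=r.camera_model("wrist"); P=to3(d,m);cv2.imwrite("pics/w3.png",p)
Q=P.reshape(-1,3);Q=Q[np.isfinite(Q).all(1)]
c=np.array([.441,-.333])
a=Q[(np.abs(Q[:,2]-.074)<.006)&(np.hypot(*(Q[:,:2]-c).T)<.05)]
if len(a)>50:
  print("riser",len(a),circ(cv2.convexHull(a[:,:2].astype(np.float32))[:,0]),np.median(a[:,2]))
p,d,P,m=cloud("top");cv2.imwrite("pics/t3.png",p)
Q=P[200:305,370:480].reshape(-1,3)
a=Q[(np.abs(Q[:,2]-.074)<.006)&(np.hypot(*(Q[:,:2]-c).T)<.05)]
print(len(a)); 
if len(a)>50: print("riser top cam",circ(cv2.convexHull(a[:,:2].astype(np.float32))[:,0]),np.median(a[:,2]))
```

```text
t 6.55 now [ 0.442  -0.3346  0.1775] yaw -0.15 w 0.0793
rot [-0.01  0.02 -0.15] shift [-0.0468 -0.6774  0.0776]
riser 2552 (array([ 0.44096851, -0.33232345,  0.0242159 ]), np.float64(0.0001989124948207502)) 0.07260508076119832
339
riser top cam (array([ 0.44209003, -0.33178513,  0.02442897]), np.float64(0.0003543726728318866)) 0.07429225038854392
```

View pics/t3.png

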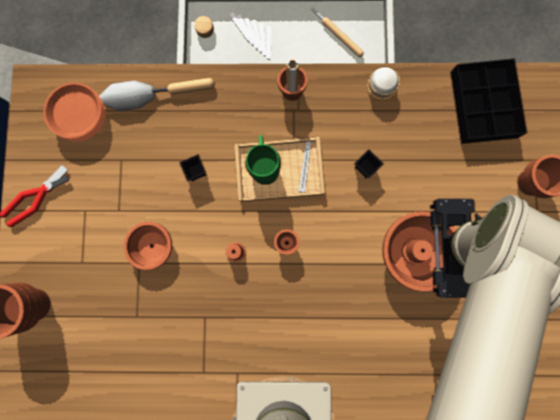

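carry_out(
  increments="0 0 0 0 -0.04 0 0.04; 0 0 0 0 -0.1 0 0.04; 0 0 0 0 -0.16 0 0.04; 0 0 0 0 -0.22 0 0.04; 0 0 0 0 -0.28 0 0.04",
)

```text
time: 7.28
ee_pos: [0.4414, -0.0525, 0.175]
eef_rot: [1.0, -0.001, -0.002, -0.001]
ft_force: [1.2, 0.0, -0.7]
width: 0.0423
```

carry_out(
  increments="0 0 0 0 -0.06 0 0.04; 0 0 0 0 -0.12 0 0.04; 0 0 0 -0.01 -0.18 0 0.04; 0 0 0 -0.02 -0.24 0 0.04; 0 0 0 -0.03 -0.285 0 0.04",
)

```text
time: 7.9
ee_pos: [0.4107, 0.2347, 0.1743]
eef_rot: [1.0, -0.001, -0.003, -0.001]
ft_force: [1.0, -0.5, -0.8]
width: 0.0398
```

Run:
```python
from h import *
p,d=r.camera("wrist");m=r.camera_model("wrist"); P=to3(d,m);cv2.imwrite("pics/w4.png",p)
Q=P.reshape(-1,3);Q=Q[np.isfinite(Q).all(1)]
c=np.array([.4526,.343])
a=Q[(np.abs(Q[:,2]-.046)<.005)&(np.hypot(*(Q[:,:2]-c).T)<.07)]
print("bowl",len(a),circ(cv2.convexHull(a[:,:2].astype(np.float32))[:,0]),np.median(a[:,2]))
plan((.3971,.343,.1),0)
```

```text
bowl 5106 (array([0.44889854, 0.34920334, 0.05973531]), np.float64(0.00028215680054110946)) 0.045137234885001654
t 7.95 now [0.4087 0.2403 0.1748] yaw 0.22 w 0.0402
rot [-0.26  0.28  0.22] shift [-0.0108 -0.1024  0.0753]
```

View pics/w4.png

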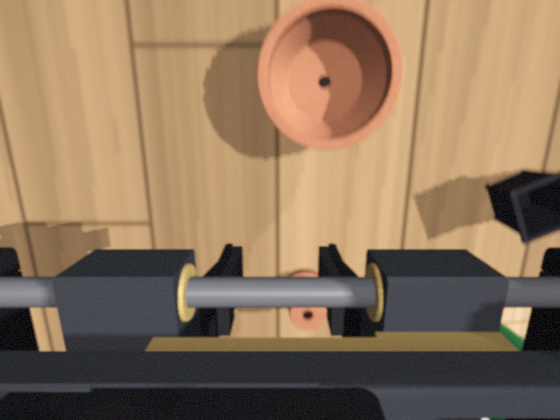

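carry_out(
  increments="-0.2 0.3 0.2 -0.0108 -0.05 0.03 0.04; -0.2 0.3 0.2 -0.0108 -0.1024 0.06 0.04; -0.2 0.3 0.2 -0.0108 -0.1024 0.075 0.04; -0.2 0.3 0.2 -0.0108 -0.1024 0.075 0.03; -0.2 0.3 0.2 -0.0108 -0.1024 0.075 0.03",
)

```text
time: 8.57
ee_pos: [0.3978, 0.3418, 0.1006]
eef_rot: [1.0, -0.001, 0.0, -0.0]
ft_force: [0.3, -0.1, 1.0]
width: 0.0315
```

Run:
```python
from h import *
m=r.camera_model("wrist");p,d=r.camera("wrist"); P=to3(d,m);cv2.imwrite("pics/w5.png",p)
Q=P.reshape(-1,3);Q=Q[np.isfinite(Q).all(1)]
c=np.array([.4526,.343])
a=Q[(np.abs(Q[:,2]-.046)<.004)&(np.hypot(*(Q[:,:2]-c).T)<.07)]
h=cv2.convexHull(a[:,:2].astype(np.float32))[:,0]
h=h[np.hypot(*(h-c).T)>.054]
print("bowl",len(a),circ(h,.06),np.median(a[:,2]))
plan((.3971,.343,.032),0)
```

```text
bowl 4445 (array([0.45175589, 0.34320199]), np.float64(0.0005948010592931532)) 0.04449575497332203
t 8.62 now [0.3981 0.3419 0.101 ] yaw -0.1 w 0.0312
rot [-0.04 -0.1  -0.1 ] shift [-0.0011 -0.0011  0.069 ]
```

View pics/w5.png

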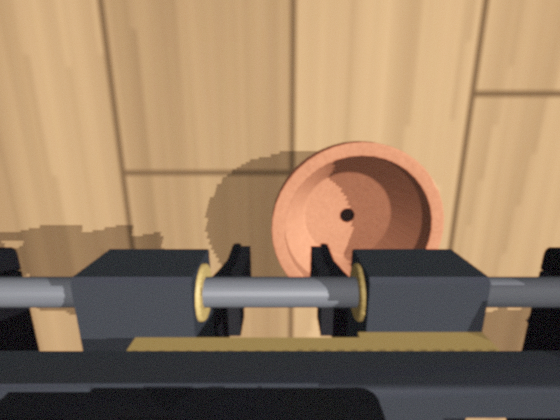

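carry_out(
  increments="0 0 0 -0.0015 -0.0011 0.03 0.03; 0 0 0 -0.0015 -0.0011 0.055 0.03; 0 0 0 -0.0015 -0.0011 0.068 0.03; 0 0 0 -0.0015 -0.0011 0.068 0.03; 0 0 0 -0.0015 -0.0011 0.068 0.03",
  squeeze=50,
)

```text
time: 9.25
ee_pos: [0.3974, 0.3434, 0.0341]
eef_rot: [1.0, -0.001, 0.002, -0.001]
ft_force: [0.1, -0.0, -0.2]
width: 0.0304
```

carry_out(
  increments="0 0 0 0 0 0 0.022; 0 0 0 0 0 0 0.018; 0 0 0 0 0 0 0.014; 0 0 0 0 0 0 0.002; 0 0 0 0 0 0 0.002",
)

```text
time: 9.88
ee_pos: [0.3973, 0.3434, 0.0341]
eef_rot: [1.0, -0.001, 0.001, -0.001]
ft_force: [-1.0, -0.3, 0.6]
width: 0.0077
```

Run:
```python
from h import *
plan((.3971,.343,.032),0)
m=r.camera_model("wrist");p,d=r.camera("wrist");cv2.imwrite("pics/w6.png",p)
```

```text
t 9.88 now [0.3973 0.3434 0.0341] yaw -0.12 w 0.0077
rot [-0.09 -0.17 -0.12] shift [-0.0002  0.0004  0.0021]
```

View pics/w6.png

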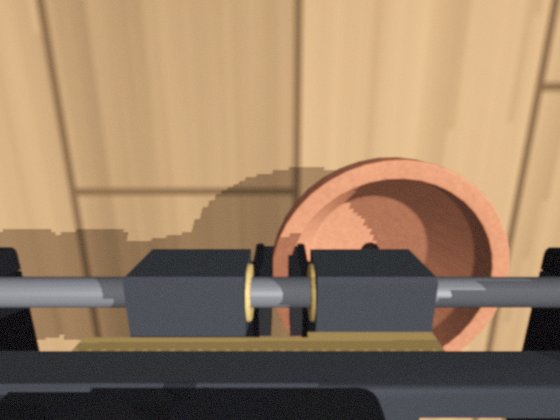

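carry_out(
  increments="0 0 0 0 0 -0.01 0.002; 0 0 0 0 0 -0.025 0.002; 0 0 0 0 0 -0.04 0.002; 0 0 0 0 0 -0.06 0.002; 0 0 0 0 0 -0.06 0.002",
)

```text
time: 10.55
ee_pos: [0.3981, 0.3441, 0.0962]
eef_rot: [1.0, -0.001, 0.003, -0.002]
ft_force: [0.8, -0.6, -3.1]
width: 0.0075
```

```bash
cat >> h.py <<'E'
def bowl():
    p,d,P,m=cloud("top")
    return p,P,m
E
python3 - <<'E'
from h import *
plan((.45,-.1,.2),0)
m=r.camera_model("wrist");p,d=r.camera("wrist");cv2.imwrite("pics/w7.png",p)
P=to3(d,m)[:,320:];hsv=cv2.cvtColor(p,cv2.COLOR_BGR2HSV)[:,320:]
Q=P[(hsv[...,0]<15)&(hsv[...,1]>120)];Q=Q[np.isfinite(Q).all(1)];Q=Q[Q[:,2]>.08]
z=np.percentile(Q[:,2],[50,80,95,99]);print(z)
a=Q[Q[:,2]>z[2]-.012]
# rim plane fit, ransac-ish
from numpy.linalg import lstsq
w=np.ones(len(a),bool)
for i in range(8):
    A=np.c_[a[w][:,:2],np.ones(w.sum())];k=lstsq(A,a[w][:,2],rcond=None)[0]
    e=a[:,2]-np.c_[a[:,:2],np.ones(len(a))]@k; w=np.abs(e)<.0015
print(w.sum(),"slopes",k, a[w].min(0),a[w].max(0))
p,d=r.camera("side");cv2.imwrite("pics/s7.png",cv2.resize(p[60:260,100:380],None,fx=2.5,fy=2.5))
E
```

```text
t 10.55 now [0.3981 0.3441 0.0962] yaw -0.13 w 0.0075
rot [-0.19 -0.33 -0.13] shift [ 0.0536  0.4436 -0.105 ]
[0.09148392 0.1031509  0.10614913 0.17007421]
576 slopes [-0.14105638 -0.04153274  0.18630473] [0.4312186  0.29760168 0.0992311 ] [0.5047603  0.40119575 0.10788669]
```

View pics/s7.png

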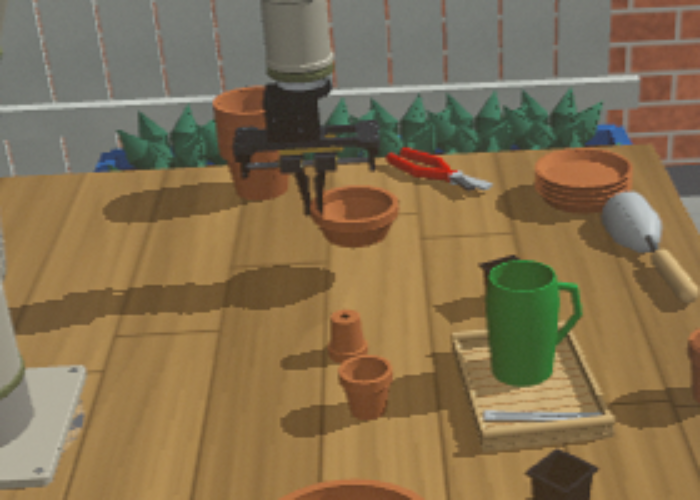

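View pics/w7.png

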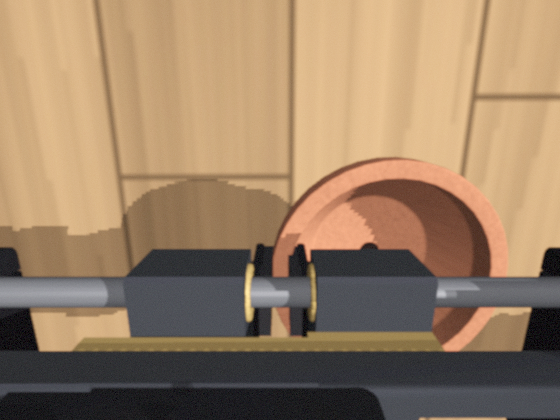

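carry_out(
  increments="0 0 0 0.01 0.02 -0.03 0.002; 0 0 0 0.02 0.06 -0.06 0.002; 0 0 0 0.035 0.105 -0.074 0.002; 0 0 0 0.05 0.15 -0.074 0.002; 0 0 0 0.053 0.195 -0.074 0.002",
)

```text
time: 11.28
ee_pos: [0.4498, 0.146, 0.1676]
eef_rot: [1.0, -0.002, 0.001, -0.001]
ft_force: [0.5, -0.5, -3.3]
width: 0.0075
```

Run:
```python
from h import *
plan((.45,-.1,.17),0)
```

```text
t 11.28 now [0.4498 0.146  0.1676] yaw -0.18 w 0.0075
rot [-0.09 -0.17 -0.18] shift [ 0.001   0.2459 -0.0027]
```

carry_out(
  increments="0 0 0 -0.005 0.045 -0.002 0.002; 0 0 0 -0.01 0.09 -0.002 0.002; 0 0 0 -0.01 0.135 -0.002 0.002; 0 0 0 -0.01 0.18 -0.002 0.002; 0 0 0 -0.01 0.225 -0.002 0.002",
)

```text
time: 11.9
ee_pos: [0.4384, -0.0806, 0.1687]
eef_rot: [1.0, -0.002, 0.001, -0.001]
ft_force: [0.5, 1.5, -2.1]
width: 0.0077
```

carry_out(
  increments="0 0 0 -0.01 0.045 0 0.002; 0 0 0 -0.02 0.09 0 0.002; 0 0 0 -0.03 0.135 0 0.002; 0 0 0 -0.045 0.18 0 0.002; 0 0 0 -0.05 0.22 0 0.002",
)

```text
time: 12.52
ee_pos: [0.3862, -0.3019, 0.1674]
eef_rot: [1.0, -0.002, 0.0, -0.001]
ft_force: [1.7, 1.3, -2.4]
width: 0.0075
```

Run:
```python
from h import *
plan((.3867,-.3317,.125),0)
```

```text
t 12.53 now [ 0.3862 -0.3019  0.1674] yaw -0.24 w 0.0075
rot [-0.1  -0.01 -0.24] shift [0.0006 0.0299 0.0424]
```

carry_out(
  increments="-0.1 0 -0.2 0.0006 0.02 0.01 0.002; -0.1 0 -0.2 0.0006 0.03 0.02 0.002; -0.1 0 -0.2 0.0006 0.03 0.035 0.002; -0.1 0 -0.2 0.0006 0.03 0.042 0.002; -0.1 0 -0.2 0.0006 0.03 0.042 0.002",
)

```text
time: 13.15
ee_pos: [0.3867, -0.3308, 0.1248]
eef_rot: [1.0, 0.0, -0.0, -0.0]
ft_force: [0.3, 0.6, -2.7]
width: 0.0071
```

Run:
```python
from h import *
plan((.3867,-.3317,.109),0)
p,d,P,m=cloud("top");cv2.imwrite("pics/t8.png",cv2.resize(p[180:320,350:530],None,fx=4,fy=4))
p,d=r.camera("side");cv2.imwrite("pics/s8.png",cv2.resize(p[180:340,140:340],None,fx=3.5,fy=3.5))
Q=P[190:310,360:490].reshape(-1,3);zr=.125-.0341+.046
a=Q[(np.abs(Q[:,2]-zr)<.006)&(np.hypot(*(Q[:,:2]-[.4416,-.332]).T)<.07)][:,:2]
h=cv2.convexHull(a.astype(np.float32))[:,0];h=h[np.hypot(*(h-[.4416,-.332]).T)>.052]
print(len(a),len(h),circ(h,.06))
```

```text
t 13.15 now [ 0.3867 -0.3308  0.1248] yaw 0.04 w 0.0071
rot [-0.05  0.04  0.04] shift [0.     0.001  0.0158]
365 27 (array([ 0.44221054, -0.33334698]), np.float64(0.0012446705288044755))
```

View pics/t8.png

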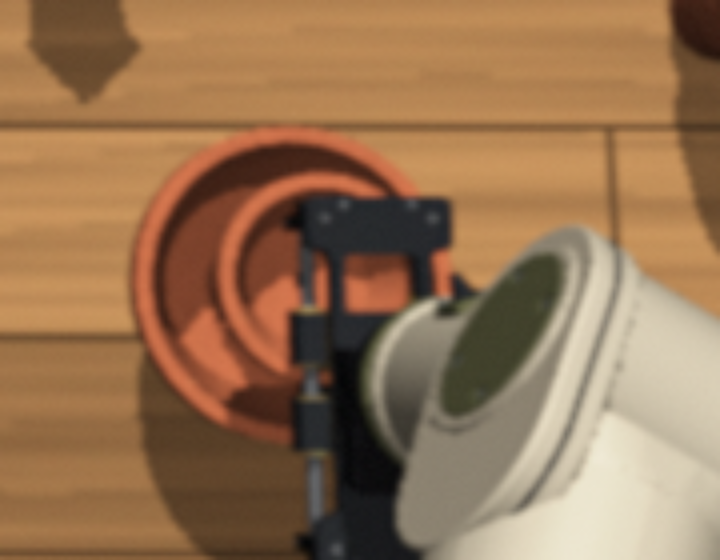

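View pics/s8.png

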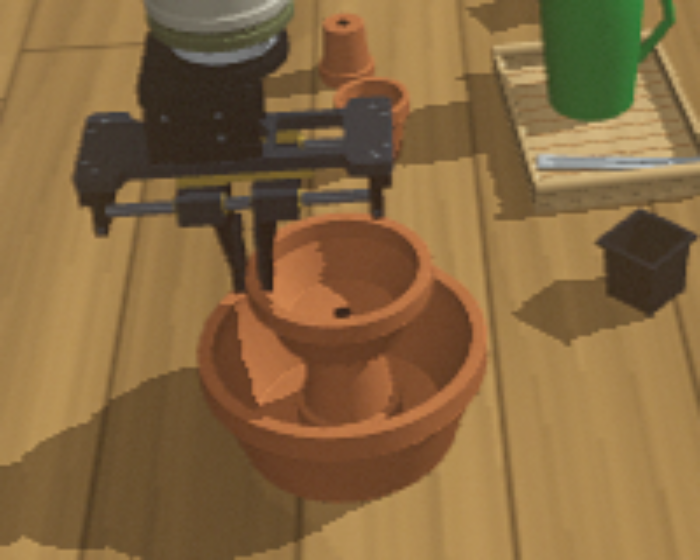

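Bowl is level and over the riser (within ~1 mm by the top camera). Lower gently.

carry_out(
  increments="0 0 0 0 0.0005 0.006 0.002; 0 0 0 0 0.0005 0.011 0.002; 0 0 0 0 0.0005 0.013 0.002; 0 0 0 0 0.0005 0.014 0.002; 0 0 0 0 0.0005 0.0145 0.002",
)

```text
time: 13.88
ee_pos: [0.3871, -0.332, 0.1112]
eef_rot: [1.0, 0.0, 0.0, 0.0]
ft_force: [-0.3, 0.6, -2.8]
width: 0.0072
```

carry_out(
  increments="0 0 0 0 0 0.0005 0.002; 0 0 0 0 0 0.001 0.002; 0 0 0 0 0 0.0015 0.002; 0 0 0 0 0 0.0015 0.002; 0 0 0 0 0 0.0015 0.002",
)

```text
time: 14.5
ee_pos: [0.3871, -0.332, 0.1098]
eef_rot: [1.0, 0.0, 0.0, 0.0]
ft_force: [-0.1, -0.4, -2.5]
width: 0.0077
```

carry_out(
  increments="0 0 0 0 0 0.0004 0.002; 0 0 0 0 0 0.0008 0.002; 0 0 0 0 0 0.0012 0.002; 0 0 0 0 0 0.0014 0.002; 0 0 0 0 0 0.0014 0.002",
)

```text
time: 15.12
ee_pos: [0.387, -0.3321, 0.1084]
eef_rot: [1.0, -0.0, 0.0, 0.0]
ft_force: [-0.8, 0.2, -0.1]
width: 0.0073
```

carry_out(
  increments="0 0 0 0 0 0.0003 0.005; 0 0 0 0 0 0.0003 0.009; 0 0 0 0 0 0.0003 0.014; 0 0 0 0 0 0.0003 0.02; 0 0 0 0 0 0.0003 0.024",
)

```text
time: 15.75
ee_pos: [0.3872, -0.3321, 0.1082]
eef_rot: [1.0, 0.0, 0.0, 0.0]
ft_force: [-0.6, -0.2, 0.4]
width: 0.0217
```

carry_out(
  increments="0 0 0 0 0 -0.01 0.024; 0 0 0 0 0 -0.03 0.024; 0 0 0 0 0 -0.06 0.03; 0 0 0 0 0 -0.08 0.03; 0 0 0 0 0 -0.08 0.03",
)

```text
time: 16.38
ee_pos: [0.388, -0.3327, 0.1902]
eef_rot: [1.0, 0.0, 0.002, 0.002]
ft_force: [0.2, -0.7, -0.6]
width: 0.0295
```

Run:
```python
from h import *
plan((.4385,.125,.15),0)
p,d,P,m=cloud("top");cv2.imwrite("pics/t9.png",cv2.resize(p[180:320,350:530],None,fx=4,fy=4))
p,d=r.camera("side");cv2.imwrite("pics/s9.png",cv2.resize(p[180:340,140:340],None,fx=3.5,fy=3.5))
Q=P[190:310,360:490].reshape(-1,3);zr=.12
a=Q[(np.abs(Q[:,2]-zr)<.006)&(np.hypot(*(Q[:,:2]-[.4416,-.332]).T)<.07)]
h=cv2.convexHull(a[:,:2].astype(np.float32))[:,0];h=h[np.hypot(*(h-[.4416,-.332]).T)>.052]
print(len(a),len(h),circ(h,.06),np.linalg.lstsq(np.c_[a[:,:2],np.ones(len(a))],a[:,2],rcond=None)[0])
```

```text
t 16.38 now [ 0.388  -0.3327  0.1902] yaw 0.0 w 0.0295
rot [ 0.17 -0.2   0.  ] shift [ 0.0504 -0.4578  0.039 ]
441 36 (array([ 0.44259389, -0.33455104]), np.float64(0.0007964746490335044)) [0.00325681 0.00170749 0.11914673]
```

View pics/s9.png

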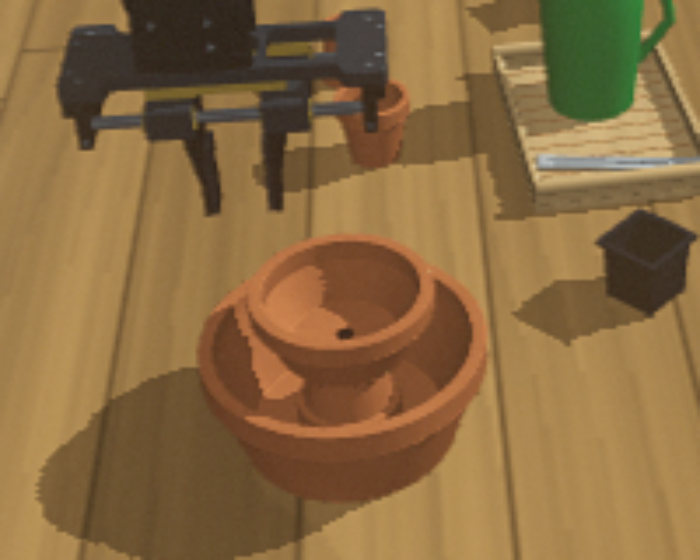

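Bowl is level, centred within ~2 mm. Next: small riser.

carry_out(
  increments="0 0 0 0.01 -0.05 0 0.06; 0 0 0 0.03 -0.11 0 0.06; 0 0 0 0.05 -0.17 0 0.06; 0 0 0 0.05 -0.23 0 0.06; 0 0 0 0.05 -0.29 0 0.06",
)

```text
time: 17.1
ee_pos: [0.4363, -0.0399, 0.1869]
eef_rot: [1.0, 0.0, -0.0, 0.0]
ft_force: [1.6, -0.2, 0.8]
width: 0.0592
```

carry_out(
  increments="0 0 0 0 -0.05 0.02 0.065; 0 0 0 0 -0.1 0.05 0.065; 0 0 0 0 -0.15 0.07 0.065; 0 0 0 0 -0.165 0.07 0.065; 0 0 0 0 -0.165 0.07 0.065",
)

```text
time: 17.73
ee_pos: [0.4354, 0.1261, 0.1161]
eef_rot: [1.0, 0.001, -0.001, -0.0]
ft_force: [-0.3, -0.7, 0.2]
width: 0.0649
```

Run:
```python
from h import *
plan((.4383,.1247,.02),0)
m=r.camera_model("wrist");p,d=r.camera("wrist");P=to3(d,m);cv2.imwrite("pics/w10.png",p)
a=P[np.abs(P[...,2]-.054)<.005][:,:2]
a=a[np.hypot(*(a-[.4383,.1247]).T)<.03]
print(len(a),circ(cv2.convexHull(a.astype(np.float32))[:,0]))
plan((.4383,.1247,.02),0)
```

```text
t 17.73 now [0.4354 0.1261 0.1161] yaw 0.17 w 0.0649
rot [-0.03  0.12  0.17] shift [0.0031 0.0015 0.0961]
1921 (array([0.43738374, 0.12592128, 0.0180535 ]), np.float64(0.00017067269112506088))
t 17.77 now [0.4358 0.1249 0.1163] yaw 0.06 w 0.0652
rot [0.01 0.09 0.06] shift [0.0027 0.0002 0.0963]
```

View pics/w10.png

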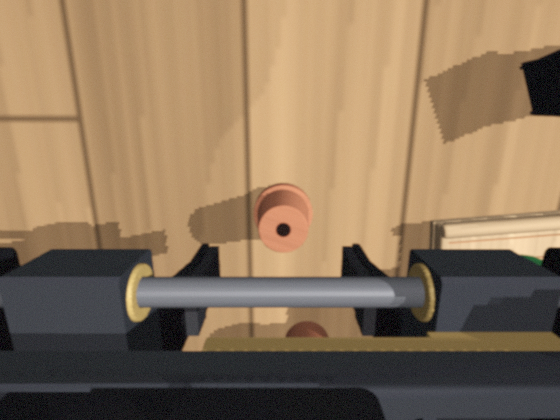

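carry_out(
  increments="0 0 0 0.0025 0 0.04 0.065; 0 0 0 0.0025 0 0.075 0.065; 0 0 0 0.0025 0 0.095 0.065; 0 0 0 0.0025 0 0.095 0.065; 0 0 0 0.0025 0 0.095 0.065",
  squeeze=15,
)

```text
time: 18.4
ee_pos: [0.4388, 0.1243, 0.0221]
eef_rot: [1.0, 0.0, -0.0, 0.0]
ft_force: [0.4, -0.0, -0.4]
width: 0.0646
```

carry_out(
  increments="0 0 0 0 0 0 0.05; 0 0 0 0 0 0 0.04; 0 0 0 0 0 0 0.03; 0 0 0 0 0 0 0.025; 0 0 0 0 0 0 0.025",
)

```text
time: 19.02
ee_pos: [0.4388, 0.1243, 0.0223]
eef_rot: [1.0, 0.0, -0.0, 0.0]
ft_force: [-1.8, -0.1, 6.4]
width: 0.04
```

carry_out(
  increments="0 0 0 0 0 -0.02 0.025; 0 0 0 0 0 -0.06 0.025; 0 0 0 0 0 -0.1 0.025; 0 0 0 0 0 -0.15 0.025; 0 0 0 0 0 -0.165 0.025",
)

```text
time: 19.65
ee_pos: [0.4401, 0.1248, 0.1899]
eef_rot: [1.0, 0.0, 0.002, 0.0]
ft_force: [1.2, -0.2, -0.8]
width: 0.04
```

carry_out(
  increments="0 0 0 0 0.03 0 0.025; 0 0 0 0 0.08 0 0.025; 0 0 0 0 0.13 0 0.025; 0 0 0 0 0.18 0 0.025; 0 0 0 0 0.23 0 0.025",
)

```text
time: 20.27
ee_pos: [0.4394, -0.1068, 0.1892]
eef_rot: [1.0, 0.0, 0.001, 0.0]
ft_force: [-0.0, -0.1, -1.4]
width: 0.0396
```

Run:
```python
from h import *
plan((.4415,-.334,.18),0)
```

```text
t 20.27 now [ 0.4394 -0.1068  0.1892] yaw 0.01 w 0.0396
rot [ 0.04 -0.14  0.01] shift [0.002  0.2272 0.0094]
```

carry_out(
  increments="0 0 0 0.003 0.05 0 0.025; 0 0 0 0.003 0.1 0 0.025; 0 0 0 0.003 0.15 0 0.025; 0 0 0 0.003 0.2 0 0.025; 0 0 0 0.003 0.227 0 0.025",
)

```text
time: 20.9
ee_pos: [0.4412, -0.3364, 0.1878]
eef_rot: [1.0, -0.001, 0.0, -0.0]
ft_force: [0.3, 0.8, -0.5]
width: 0.04
```

Run:
```python
from h import *
import time
r.camera("top")
s=r.read_state();m=r.camera_model("wrist");p,d=r.camera("wrist");P=to3(d,m);cv2.imwrite("pics/w11.png",p)
Q=P.reshape(-1,3);Q=Q[np.isfinite(Q).all(1)];c=np.array([.4425,-.334])
a=Q[(np.abs(Q[:,2]-.12)<.005)&(np.hypot(*(Q[:,:2]-c).T)<.07)]
h=cv2.convexHull(a[:,:2].astype(np.float32))[:,0];h=h[np.hypot(*(h-c).T)>.053]
print(len(a),circ(h,.06),s["ee_pos"])
plan((.4425,-.3345,.12),0)
```

```text
4179 (array([ 0.44197494, -0.33484731]), np.float64(0.0003302736588965452)) [ 0.4405268  -0.3392741   0.18757694]
t 21.0 now [ 0.441  -0.3369  0.1876] yaw -0.25 w 0.0399
rot [-0.01 -0.02 -0.25] shift [ 0.0015 -0.0024  0.0676]
```

View pics/w11.png

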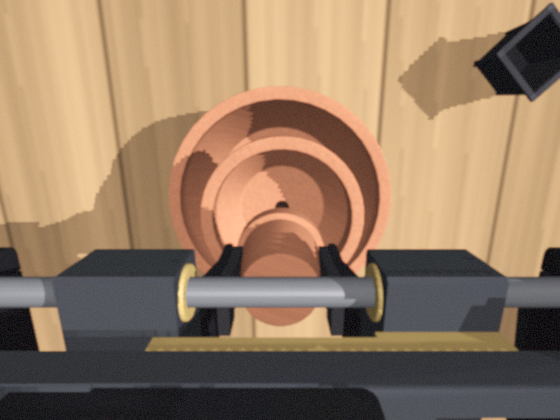

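carry_out(
  increments="0 0 -0.2 0.0012 -0.002 0.02 0.025; 0 0 -0.2 0.0012 -0.002 0.04 0.025; 0 0 -0.2 0.0012 -0.002 0.06 0.025; 0 0 -0.2 0.0012 -0.002 0.075 0.025; 0 0 -0.2 0.0012 -0.002 0.078 0.025",
)

```text
time: 21.62
ee_pos: [0.4418, -0.334, 0.1084]
eef_rot: [1.0, -0.0, -0.001, -0.001]
ft_force: [0.3, 0.8, -1.3]
width: 0.0399
```

Run:
```python
from h import *
plan((.4422,-.335,.105),0)
```

```text
t 21.62 now [ 0.4418 -0.334   0.1084] yaw -0.01 w 0.0399
rot [-0.09  0.07 -0.01] shift [0.0004 0.001  0.0034]
```

carry_out(
  increments="0 0 0 0.0004 0.001 0.001 0.025; 0 0 0 0.0004 0.001 0.002 0.025; 0 0 0 0.0004 0.001 0.003 0.025; 0 0 0 0.0004 0.001 0.0035 0.025; 0 0 0 0.0004 0.001 0.0038 0.025",
)

```text
time: 22.25
ee_pos: [0.4421, -0.335, 0.1047]
eef_rot: [1.0, -0.0, -0.001, -0.001]
ft_force: [-0.4, -0.3, -0.7]
width: 0.04
```

carry_out(
  increments="0 0 0 0 0 0.0003 0.025; 0 0 0 0 0 0.0006 0.025; 0 0 0 0 0 0.0009 0.025; 0 0 0 0 0 0.0009 0.025; 0 0 0 0 0 0.0009 0.025",
)

```text
time: 22.88
ee_pos: [0.4422, -0.3351, 0.1044]
eef_rot: [1.0, -0.0, -0.0, -0.0]
ft_force: [-2.4, 1.5, 6.5]
width: 0.0399
```

Contact made; release and retreat.

carry_out(
  increments="0 0 0 0 0 -0.0004 0.04; 0 0 0 0 0 -0.0004 0.044; 0 0 0 0 0 -0.0004 0.048; 0 0 0 0 0 -0.0004 0.052; 0 0 0 0 0 -0.0004 0.054",
)

```text
time: 23.5
ee_pos: [0.4423, -0.3351, 0.1047]
eef_rot: [1.0, -0.0, -0.0, -0.001]
ft_force: [0.1, -1.0, -0.2]
width: 0.0527
```

carry_out(
  increments="0 0 0 0 0 -0.02 0.054; 0 0 0 0 0 -0.05 0.054; 0 0 0 0 0 -0.09 0.06; 0 0 0 0 0 -0.12 0.07; 0 0 0 0 0 -0.12 0.08",
)

```text
time: 24.12
ee_pos: [0.4435, -0.3358, 0.2272]
eef_rot: [1.0, -0.0, 0.001, 0.001]
ft_force: [0.6, -0.4, -1.0]
width: 0.0721
```

Run:
```python
from h import *
r.camera("side")
m=r.camera_model("wrist");p,d=r.camera("wrist");P=to3(d,m)
c=np.array([.442,-.3345])
def disc(P,n):
    Q=P.reshape(-1,3);Q=Q[np.isfinite(Q).all(1)]
    a=Q[(np.abs(Q[:,2]-.136)<.006)&(np.hypot(*(Q[:,:2]-c).T)<.032)]
    print(n,len(a), circ(cv2.convexHull(a[:,:2].astype(np.float32))[:,0]) if len(a)>20 else "",np.median(a[:,2]))
disc(P,"wrist")
p,d,P,m=cloud("top");disc(P[180:320,360:490],"top")
p,d=r.camera("side");cv2.imwrite("pics/s12.png",cv2.resize(p[150:340,140:340],None,fx=3,fy=3))
plan((.4615,-.006,.15),0)
```

```text
wrist 1592 (array([ 0.44249978, -0.33340797,  0.01810405]), np.float64(0.0001723187242959616)) 0.13452002423661266
top 220 (array([ 0.44310191, -0.33334252,  0.01821308]), np.float64(0.0003640056759508666)) 0.13614529940739106
t 24.32 now [ 0.4419 -0.335   0.2236] yaw -0.01 w 0.0789
rot [-0.12  0.13 -0.01] shift [ 0.0197 -0.3288  0.0742]
```

View pics/s12.png

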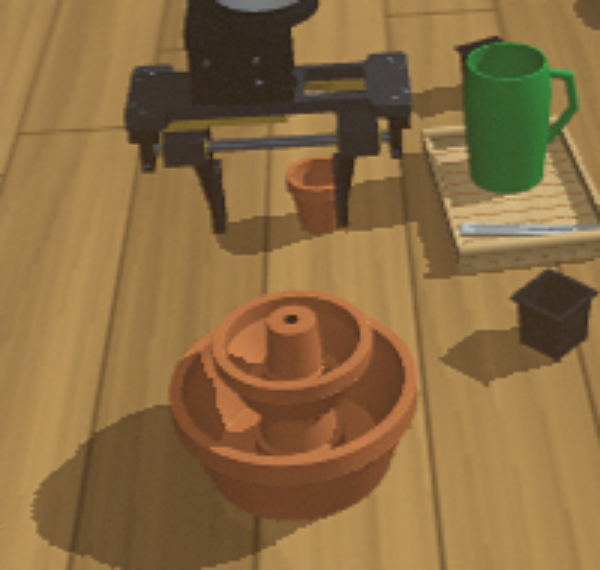

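carry_out(
  increments="0 0 0 0.005 -0.05 0 0.087; 0 0 0 0.01 -0.11 0 0.087; 0 0 0 0.015 -0.17 0.02 0.087; 0 0 0 0.02 -0.23 0.04 0.087; 0 0 0 0.02 -0.28 0.06 0.087",
)

```text
time: 24.95
ee_pos: [0.4613, -0.0526, 0.1629]
eef_rot: [1.0, 0.0, -0.001, -0.001]
ft_force: [0.4, 0.2, -0.8]
width: 0.0872
```

carry_out(
  increments="0 0 0 0 -0.03 0.02 0.087; 0 0 0 0 -0.04 0.03 0.087; 0 0 0 0 -0.04 0.04 0.087; 0 0 0 0 -0.04 0.04 0.087; 0 0 0 0 -0.04 0.04 0.087",
)

```text
time: 25.58
ee_pos: [0.4615, -0.0136, 0.1233]
eef_rot: [1.0, -0.001, -0.001, -0.001]
ft_force: [0.2, -0.3, 0.3]
width: 0.0871
```

Run:
```python
from h import *
r.camera("side")
m=r.camera_model("wrist");p,d=r.camera("wrist");P=to3(d,m);cv2.imwrite("pics/w13.png",p)
a=P[np.abs(P[...,2]-.058)<.005][:,:2]
a=a[np.hypot(*(a-[.4617,-.0057]).T)<.04]
print(len(a),circ(cv2.convexHull(a.astype(np.float32))[:,0]))
plan((.4615,-.0057,.034),0)
```

```text
2054 (array([ 0.46108667, -0.00510675,  0.03080161]), np.float64(0.00014180471341303184))
t 25.68 now [ 0.4615 -0.0132  0.1234] yaw -0.04 w 0.087
rot [-0.12  0.12 -0.04] shift [ 0.0002 -0.0073  0.0895]
```

View pics/w13.png

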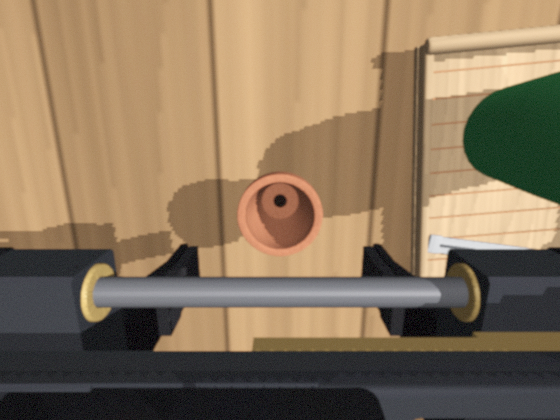

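carry_out(
  increments="0 0 0 0 -0.007 0.02 0.087; 0 0 0 0 -0.0075 0.055 0.087; 0 0 0 0 -0.0075 0.085 0.087; 0 0 0 0 -0.0075 0.0895 0.087; 0 0 0 0 -0.0075 0.0895 0.087",
  squeeze=15,
)

```text
time: 26.3
ee_pos: [0.4618, -0.0056, 0.0347]
eef_rot: [1.0, -0.0, -0.001, -0.001]
ft_force: [0.8, -0.5, 0.2]
width: 0.087
```

carry_out(
  increments="0 0 0 0 0 0 0.07; 0 0 0 0 0 0 0.063; 0 0 0 0 0 0 0.055; 0 0 0 0 0 0 0.05; 0 0 0 0 0 0 0.05",
)

```text
time: 26.92
ee_pos: [0.4619, -0.0057, 0.035]
eef_rot: [1.0, -0.0, -0.001, -0.001]
ft_force: [-2.5, -0.8, 6.2]
width: 0.0624
```

carry_out(
  increments="0 0 0 0 0 -0.02 0.05; 0 0 0 0 0 -0.06 0.05; 0 0 0 0 0 -0.11 0.05; 0 0 0 0 0 -0.16 0.05; 0 0 0 0 0 -0.185 0.05",
)

```text
time: 27.55
ee_pos: [0.4629, -0.0059, 0.2226]
eef_rot: [1.0, -0.0, 0.001, -0.001]
ft_force: [0.4, -0.1, -1.3]
width: 0.0618
```

carry_out(
  increments="0 0 0 0 0.03 0 0.05; 0 0 0 -0.005 0.07 0 0.05; 0 0 0 -0.01 0.11 0 0.05; 0 0 0 -0.015 0.15 0 0.05; 0 0 0 -0.019 0.19 0 0.05",
)

```text
time: 28.18
ee_pos: [0.4433, -0.1971, 0.2221]
eef_rot: [1.0, -0.0, 0.001, -0.001]
ft_force: [0.3, 0.6, -0.8]
width: 0.0622
```

Run:
```python
from h import *
plan((.4428,-.334,.215),0)
```

```text
t 28.18 now [ 0.4433 -0.1971  0.2221] yaw -0.04 w 0.0622
rot [-0.06 -0.07 -0.04] shift [-0.0004  0.1369  0.007 ]
```

carry_out(
  increments="0 0 0 0 0.035 0 0.05; 0 0 0 0 0.07 0 0.05; 0 0 0 0 0.105 0 0.05; 0 0 0 0 0.13 0 0.05; 0 0 0 0 0.137 0 0.05",
)

```text
time: 28.8
ee_pos: [0.4428, -0.3352, 0.2214]
eef_rot: [1.0, -0.001, 0.0, -0.001]
ft_force: [-0.2, 0.9, -1.5]
width: 0.0617
```

Run:
```python
from h import *
r.camera("top")
p,d=r.camera("wrist");cv2.imwrite("pics/w14.png",p)
p,d=r.camera("side");cv2.imwrite("pics/s14.png",cv2.resize(p[130:330,140:340],None,fx=3,fy=3))
p,d,P,m=cloud("top")
c=np.array([.4428,-.334]);Q=P[160:320,340:500].reshape(-1,3)
zr=r.read_state()["ee_pos"][2]-.035+.058
a=Q[(np.abs(Q[:,2]-zr)<.006)&(np.hypot(*(Q[:,:2]-c).T)<.035)]
h=cv2.convexHull(a[:,:2].astype(np.float32))[:,0] if len(a)>10 else []
print(len(a));
if len(a)>20:
    h=h[np.hypot(*(h-c).T)>.027];print(len(h),circ(h,.031))
plan((.4428,-.334,.18),0)
```

```text
127
19 (array([ 0.44433019, -0.3325743 ]), np.float64(0.0007486001757722054))
t 29.0 now [ 0.4437 -0.3327  0.222 ] yaw 0.05 w 0.062
rot [-0.09 -0.08  0.05] shift [-0.001   0.0014  0.042 ]
```

View pics/s14.png

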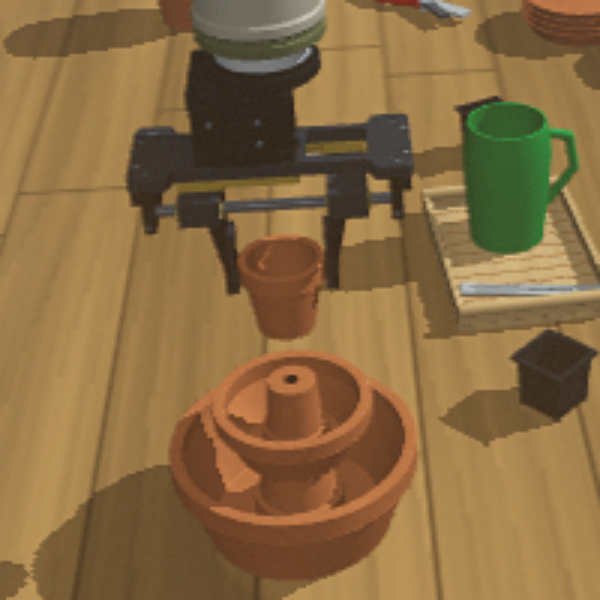

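carry_out(
  increments="0 0 0 -0.001 0.001 0.015 0.05; 0 0 0 -0.001 0.001 0.03 0.05; 0 0 0 -0.001 0.001 0.042 0.05; 0 0 0 -0.001 0.001 0.046 0.05; 0 0 0 -0.001 0.001 0.047 0.05",
)

```text
time: 29.62
ee_pos: [0.4428, -0.3336, 0.1748]
eef_rot: [1.0, 0.0, 0.001, -0.001]
ft_force: [0.4, -0.5, -1.3]
width: 0.062
```

Run:
```python
from h import *
plan((.4425,-.3335,.172),0)
```

```text
t 29.62 now [ 0.4428 -0.3336  0.1748] yaw 0.05 w 0.062
rot [-0.11 -0.07  0.05] shift [-0.0003 -0.0001  0.0028]
```

carry_out(
  increments="0 0 0 0 0 0.001 0.05; 0 0 0 0 0 0.002 0.05; 0 0 0 0 0 0.0025 0.05; 0 0 0 0 0 0.003 0.05; 0 0 0 0 0 0.003 0.05",
)

```text
time: 30.25
ee_pos: [0.4427, -0.3336, 0.1718]
eef_rot: [1.0, 0.0, 0.001, -0.001]
ft_force: [-0.2, 0.6, -1.7]
width: 0.062
```

carry_out(
  increments="0 0 0 0 0 0.0003 0.05; 0 0 0 0 0 0.0006 0.05; 0 0 0 0 0 0.0008 0.05; 0 0 0 0 0 0.0008 0.05; 0 0 0 0 0 0.0008 0.05",
)

```text
time: 30.88
ee_pos: [0.4428, -0.3337, 0.1711]
eef_rot: [1.0, 0.0, 0.001, -0.001]
ft_force: [-0.7, 1.3, -0.7]
width: 0.062
```

carry_out(
  increments="0 0 0 0 0 0.0003 0.05; 0 0 0 0 0 0.0006 0.05; 0 0 0 0 0 0.0006 0.05; 0 0 0 0 0 0.0006 0.05; 0 0 0 0 0 0.0006 0.05",
)

```text
time: 31.5
ee_pos: [0.4429, -0.3338, 0.1711]
eef_rot: [1.0, 0.0, 0.001, -0.001]
ft_force: [-1.7, 0.8, 7.2]
width: 0.0617
```

In contact. Release gently and retreat straight up.

carry_out(
  increments="0 0 0 0 0 -0.0004 0.061; 0 0 0 0 0 -0.0004 0.064; 0 0 0 0 0 -0.0004 0.068; 0 0 0 0 0 -0.0004 0.073; 0 0 0 0 0 -0.0004 0.08",
)

```text
time: 32.12
ee_pos: [0.4429, -0.3338, 0.1715]
eef_rot: [1.0, 0.0, 0.001, -0.001]
ft_force: [0.6, -0.1, 0.5]
width: 0.0762
```

carry_out(
  increments="0 0 0 0 0 -0.02 0.08; 0 0 0 0 0 -0.05 0.08; 0 0 0 0 0 -0.09 0.08; 0 0 0 0 0 -0.12 0.08; 0 0 0 0 0 -0.12 0.08",
)

```text
time: 32.75
ee_pos: [0.4436, -0.3344, 0.2939]
eef_rot: [1.0, 0.0, 0.003, 0.001]
ft_force: [0.0, 0.3, -0.9]
width: 0.0798
```

Run:
```python
from h import *
p,d=r.camera("side");cv2.imwrite("pics/s15.png",cv2.resize(p[100:330,140:400],None,fx=2.5,fy=2.5))
p,d,P,m=cloud("top");cv2.imwrite("pics/t15.png",p)
c=np.array([.4428,-.334]);Q=P[150:320,340:510].reshape(-1,3)
for n,zr,rad in (("top_pot",.194,.031),("bowl",.12,.06),("pan",.078,.095)):
    a=Q[(np.abs(Q[:,2]-zr)<.006)&(np.hypot(*(Q[:,:2]-c).T)<rad+.008)]
    h=cv2.convexHull(a[:,:2].astype(np.float32))[:,0];h=h[np.hypot(*(h-c).T)>rad-.006]
    print(n,len(a),len(h),circ(h,rad),np.median(a[:,2]),np.linalg.lstsq(np.c_[a[:,:2],np.ones(len(a))],a[:,2],rcond=None)[0][:2])
print(r.read_state()["ee_pos"],r.read_state()["time"])
```

```text
top_pot 278 34 (array([ 0.44382552, -0.33314632]), np.float64(0.0004585081971231788)) 0.19405333746086917 [0.00798593 0.00342035]
bowl 621 45 (array([ 0.44264235, -0.33444196]), np.float64(0.0004886613547648642)) 0.12024012492132585 [ 0.00296747 -0.00336023]
pan 1097 49 (array([ 0.44112007, -0.33310623]), np.float64(0.0006139406748618376)) 0.07895094344489517 [-0.00070847 -0.00139241]
[ 0.44260674 -0.33389094  0.2910253 ] 32.85
```

View pics/s15.png

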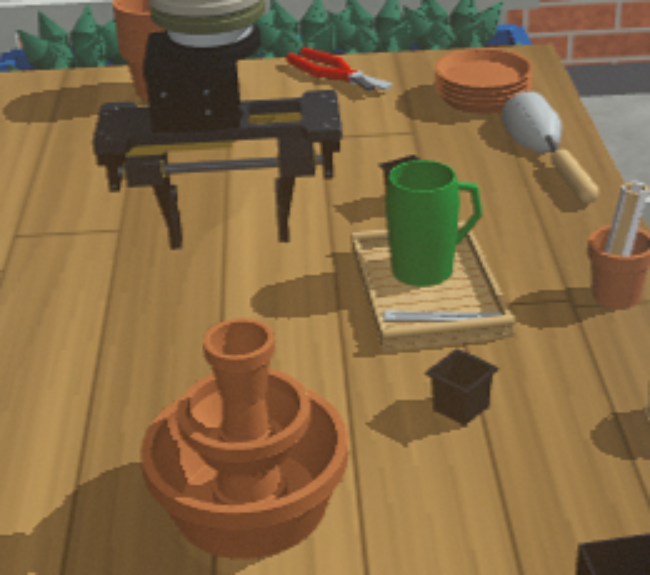

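View pics/t15.png

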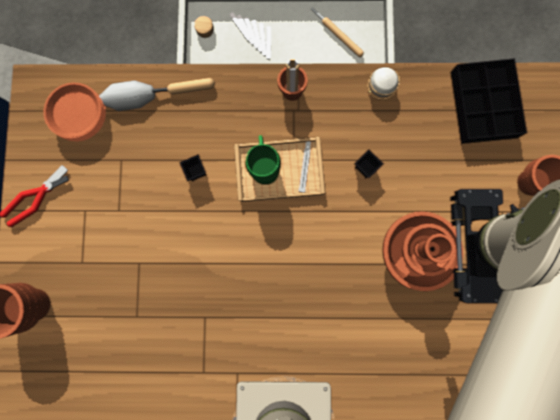

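The tower stands straight, centred within about 2 mm at every tier. In the top view the jug (263,162), the widger (305,165) and the cells (193,168; 368,164) have not moved.

Run:
```python
from bench import r
print(r.close_job())
```

```text
the job is handed in; nothing more can be done
None
```

The planter tower is built in the wide pan in the order you asked for. Each piece was set down, let go and backed away from, and I handed the job in at about 33 s of the 144 s allowed.

- **Centring:** in the last top-camera check, neighbouring tiers are centred within about 1–3 mm of each other. The risers were measured when they were placed, because later pieces cover them.
- **Height and level:** the top pot's rim is at 194 mm, as expected. Rim slopes are below 0.01 rad.
- **Bystanders:** the jug, widger and both seedling cells look unmoved; I compared pictures and did not measure them again.
- **Checks that disagreed:** two wrist-camera readings of the bowl did. One was taken with the arm still moving and was about 6 mm off, so I measured again at rest. The other was a rim-slope fit on the lifted bowl that suggested a tilt. I put that down to noise, because the wrist pictures before and after the lift matched and the bowl measured level once placed.

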